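Shut the capsule caddy under its leaf spring

TASK

Shut the coffee-capsule caddy: with the fingertips press the blue lid down hard onto its springy gasket and, keeping it pressed, slide it along under the steel bar and leaf spring until it is fully home against the end wall, then let go. Only press and slide the lid, never lift it out, and leave the capsules and the other things on the counter where they stand.

Things in the scene. Friction and masses are not known exactly. Their poses are not given: they have to be found in the camera images.
- caddy: open wooden coffee-capsule box fixed to the counter, 242 (x) x 100 (y) mm; origin centre of underside; +x is the closing direction, to the end with the steel bar and leaf spring. Walls 6 mm thick: sides and rear 50 mm high, end wall (+x, stops the lid) 58 mm high, inner face at x = +115 mm. The lid runs in the 88 mm wide channel between the side walls
- lid: loose flat blue sliding lid, 150 (x, along the caddy's x) x 84 x 8 mm, about 0.12 kg, slick underneath (friction about 0.15); origin centre of underside. Starts on the raised gasket frame, underside 47 mm, top 55 mm above the counter, its middle 22 to 40 mm behind the caddy's. Home: front edge on the end wall, its middle at caddy x = +40 mm
- patch (a point): middle of the dark ribbed finger patch (flat, 50 x 40 mm) on top of the lid, 40 mm behind the lid's middle (lid x = -40 mm, 8 mm above its underside). A steady press of about 15 N here carries the lid along with hardly any slip
- gasket (a joint): how far the orange spring-borne gasket frame under the lid is down: 0 (up) to 0.007 m (bottomed); it stays level. It starts to move at about 3 N and bottoms at about 9 N. With the lid home and let go it stays down about 4 to 5 mm, as bar and spring hold the lid
- bar (a point): middle of the underside of the steel bar across the caddy, at caddy x = +63 mm, 50.5 mm above the counter (bar 6 mm along x, top at 62 mm). An unpressed lid butts against it; pressed down 7 mm (top at 48 mm) it passes beneath. Behind the bar a 50 mm wide steel leaf spring slopes down to 45 mm above the counter and rubs on the lid with 1.5 to 4 N
- capsule_a: loose aluminium coffee capsule, 36 mm across, 26 mm tall, standing beside the caddy; origin centre of underside; leave alone
- capsule_b: loose white coffee capsule, 36 mm across, 26 mm tall, standing beside the caddy; origin centre of underside; leave alone
- mug: white mug, 84 mm across, 98 mm tall; origin centre of underside; leave alone
- bowl: blue bowl, 136 mm across, 62 mm tall; origin centre of underside; leave alone
- jar: amber jar, 68 mm across, 115 mm tall; origin centre of underside; leave alone
- soap: green soap bottle, 60 mm across, 170 mm tall; origin centre of underside; leave alone
- spoon: steel spoon lying flat, 170 mm long along its x; origin near its middle; leave alone
Things that resemble listed ones, but are neither listed nor needed, are in the scene too. There is more than one size of the lid; the job needs the largest.

How it is judged (in metres and radians):
On the way, in this order (a step that is already met when the one before it is completed fails the run):
1. the fingers press the lid down on its gasket (4 mm or more) while its front edge has not yet passed the bar (value of joint gasket above 0.004 m and contact force between the fingers and lid above 3 N and x of lid in the frame of caddy below 0 m), for 0.05 s.
2. still pressed by the fingers, the lid's front passes well under the leaf spring (x of lid in the frame of caddy above 0.02 m and value of joint gasket above 0.003 m and contact force between the fingers and lid above 2 N), for 0.05 s.
At the end, for the whole second after the job is handed in: The lid lies level and at rest within 4 mm of the end wall, held down by the bar and leaf spring (gasket still at least 3 mm down), untouched by the robot; capsules within 20 mm and the other things within 30 mm of where they stood (x of lid in the frame of caddy above 0.036 m and value of joint gasket above 0.003 m and z of lid in the frame of caddy below 0.0455 m and angle between lid's own z axis and vertical below 0.05 rad and angle between the x axis of lid and the x axis of caddy, either way round below 0.06 rad and linear speed of lid below 0.01 m/s and distance of each of capsule_a, capsule_b from where it was at the start of the episode below 0.02 m and distance of each of mug, bowl, jar, soap, spoon from where it was at the start of the episode below 0.03 m).
It fails at once if the lid is lifted or tipped out of its channel (z of lid in the frame of caddy above 0.057 m or angle between lid's own z axis and vertical above 0.25 rad).
It fails at once if a capsule or another thing on the counter is pushed away, lifted or knocked over (distance of any of capsule_a, capsule_b from where it was at the start of the episode above 0.02 m or distance of any of mug, bowl, jar, soap, spoon from where it was at the start of the episode above 0.03 m).
It also fails if it takes over 38 s, if anything falls off the work surface, if the arm or the gripper's body presses on something with over 40 N, if the wrist force passes 120 N, or if a joint passes its speed limit or range.

ROBOT

A 7-joint arm with a two-finger parallel gripper is mounted at the origin on the work surface. World frame = base frame: x ahead of the robot, y to its left, z up, the work surface at z = 0. Lengths are in mm, angles in degrees, forces in N, time in s.
With the tool pointing down it reaches from about 350 to 900 mm from the base axis. Payload 7.2 kg.
Tool frame: the origin (TCP) lies at the very end of the fingers, on their centre line; the grasp point (between the pads) lies 19 mm behind it; z points along the fingers, y is the direction in which the jaws open and shut (so a half turn about z gives the same grasp; the last joint's range is limited). The gripper opens to 88 mm and grips with 3 to 60 N. Pads are 20 mm wide; open, the fingers measure 115 mm over their backs; the gripper's body (75 mm by 178 mm) begins 61 mm behind the grasp point.
Start: joints at [-67.62, 23.554, -0.728, 91.456, 0.321, 64.991, -4.71], TCP at [276.805, 560.364, 222.653] pointing down, gripper open.
Joint ranges: [-169.25, 169.25], [-16.82, 113.86], [-84.01, 82.57], [7.8, 145.47], [-59.2, 239.2], [7.22, 106.19], [-163.78, 163.78]. Speed limits (degrees/s): [136.94, 136.94, 172.46, 172.46, 180, 180, 180].

INTERFACE

Orientations are given as [roll, pitch, yaw] about the fixed x, y, z axes, in that order (R = Rz(yaw) Ry(pitch) Rx(roll)).
In Python, from plant import env, cams gives the robot as it stands.
- The arm moves only by the tool play_rows, never from a script. Its argument "series" is text: rows parted by semicolons, each of 7 numbers parted by spaces: the shift along the tool's x, y, z in units of 50 mm (1.0 is 50 mm), then the turn, a rotation vector about the tool's x, y, z in units of 6 degrees (1.0 is 6 degrees), then the finger opening in mm, from 0 to 87.8. In form: tx ty tz wx wy wz claw; .... A call has exactly 8 rows; each row shifts and turns the pose as measured when the row begins, along the tool's axes as they then stand; what a row does not reach is not made up. A row lasts 1/8 s, in which the tool goes at most 62.5 mm and 10.7 degrees, less where a joint would pass 70% of its speed; a pose out of reach is approached as far as the arm can. A call is refused whole if a number of a shift passes 1 or a number of a turn 1, either way. A call with a gripper value outside its range is refused whole. The fingers move at their own pace and stop on an object; "grip_force" is the grip in N (left out, the last holds). Time passes only in rows, so rows that do not move let the fingers close, or fill a call up. It gives the time, the measured TCP pose, the force and the opening at its end, in the units of the state.
- env.sense(): the state, without advancing time (a new reading comes with each control period).
- cams.camera(name): name is "scene" or "side" or "wrist"; returns the picture (384x512x3 uint8, red, green, blue); there is no depth.
- cams.get_calibration(name): a dict with "fx", "fy", "cx", "cy" (pixels), "rvec" (rotation vector, rad) and "tvec" (3), from world to camera coordinates, as OpenCV has them. Camera axes: x right, y down, z forward; pixel columns grow to the right and rows downward; lengths in mm; the calibration is good to about 2 mm. A picture is of the moment at which its call begins: read the wrist's pose just before it. get_calibration takes no time and is no camera call; for the wrist camera it gives the pose at the moment of the call.
- env.close_job(): hands the job in, once; it reports no verdict.
The state is a dict: "clock": time; "qpos": joint angles; "qvel": joint speeds; "tau": joint torques, N m; "tool_pos": TCP position; "tcp_rot": TCP orientation; "wrist_force": force on the tool from outside, world axes, zero at the start; "ft_torque": the same for the moment, N m; "width": finger opening in mm.
Only numpy, scipy, OpenCV 4.12 (cv2) and the standard library are available. Lean on these libraries where they do the work, as an engineer would, in place of code of your own. Each camera call takes 0.05 s, during which the arm holds its last target. There are 200 camera calls.

## Working session

There is one attempt and no reset: what is moved stays moved. The work goes in short steps, Python scripts to look and compute and a tool call to move; the robot and the scene stay as the last step left them, time stands still between calls to the robot, and variables do not carry over. Pictures are saved under pics/ and viewed, about 8 in all and at most 12, crops included, and the job is handed in when it is done.

Besides the shell and the picture viewer there is one more tool, called as name(argument=value, ...) on one line, values as JSON. play_rows: Moves the arm, as the interface text tells. Its arguments: {"type":"object","properties":{"series":{"type":"string"},"grip_force":{"type":"number"}},"required":["series"]}

```bash
mkdir -p pics; python3 - <<'E'
from plant import env,cams
import cv2,numpy as np
s=env.sense();print({k:s[k] for k in('clock','tool_pos','tcp_rot','wrist_force','width')})
a=cams.camera("scene");b=cams.camera("side")
for n,i in(("scene",a),("side",b)):
    cv2.imwrite(f"pics/{n}0.png",cv2.cvtColor(i,cv2.COLOR_RGB2BGR));print(cams.get_calibration(n))
E
```

```text
{'clock': 0.0, 'tool_pos': array([276.59424523, 559.89477348, 221.79077705]), 'tcp_rot': array([-1.79906142e+02,  6.29965319e-03,  1.53714478e+02]), 'wrist_force': array([ 0.24064355,  0.17622993, -0.70738994]), 'width': 87.75711198862813}
{'fx': 375.27624646729595, 'fy': 375.27624646729595, 'cx': 255.2054085901025, 'cy': 198.18950912089008, 'rvec': array([ 2.31207972,  1.20251843, -0.35673363]), 'tvec': array([-287.82522691, -347.96351246, 1463.02877225])}
{'fx': 477.60805941213863, 'fy': 477.60805941213863, 'cx': 254.9543716571162, 'cy': 194.7072901232247, 'rvec': array([ 2.07454441, -0.38351142,  0.19399366]), 'tvec': array([-497.93565175,  158.1681992 , 1143.51184413])}
```

View pics/scene0.png

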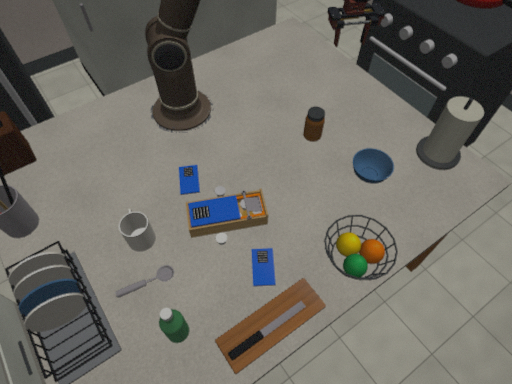

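View pics/side0.png

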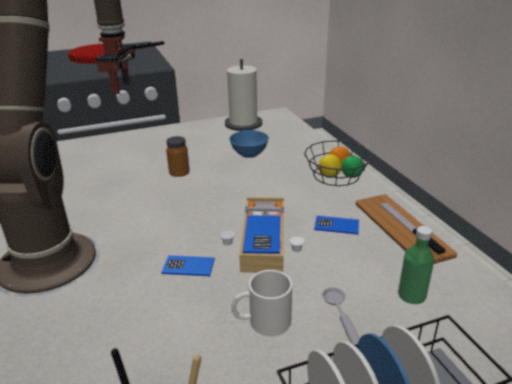

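The scene view shows the caddy at about (228,212), with the lid and its ribbed patch at (201,212) and the bar end at about (250,205). Two smaller decoy lids lie at (189,180) and (263,267). The side view shows the caddy at (263,235).

```bash
cat > h.py <<'E'
import cv2,numpy as np
def ray(c,uv,z):
    R,_=cv2.Rodrigues(c['rvec']);o=-R.T@c['tvec']
    uv=np.atleast_2d(uv);d=np.c_[(uv[:,0]-c['cx'])/c['fx'],(uv[:,1]-c['cy'])/c['fy'],np.ones(len(uv))]@R
    return o+d*((z-o[2])/d[:,2])[:,None]
def proj(c,p):
    return cv2.projectPoints(np.float64(p).reshape(-1,3),c['rvec'],c['tvec'],np.array([[c['fx'],0,c['cx']],[0,c['fy'],c['cy']],[0,0,1.]]),None)[0][:,0]
E
python3 - <<'E'
from plant import cams
from h import *
for n,seed,box in(("scene",(222,210),(180,185,275,245)),("side",(263,230),(225,185,300,280))):
    im=cv2.imread(f"pics/{n}0.png");h=cv2.cvtColor(im,cv2.COLOR_BGR2HSV);c=cams.get_calibration(n)
    m=cv2.inRange(h,(105,150,60),(125,255,255));m=cv2.morphologyEx(m,cv2.MORPH_CLOSE,np.ones((7,7)))
    for k in cv2.findContours(m,0,2)[0]:
        if cv2.contourArea(k)<200: continue
        q=cv2.convexHull(k)[:,0].astype(float)
        w=ray(c,q,55)[:,:2].astype(np.float32);r=cv2.minAreaRect(w)
        print(n,cv2.minAreaRect(k)[0],'rect',r)
    m=cv2.inRange(h,(8,120,60),(25,255,255));x0,y0,x1,y1=box;mm=np.zeros_like(m);mm[y0:y1,x0:x1]=m[y0:y1,x0:x1]
    q=cv2.convexHull(cv2.findNonZero(mm))[:,0].astype(float)
    print(n,'wood@50',cv2.minAreaRect(ray(c,q,50)[:,:2].astype(np.float32)))
    x0,y0,x1,y1=box;cv2.imwrite(f"pics/{n}0c.png",cv2.resize(im[y0:y1,x0:x1],None,fx=6,fy=6,interpolation=2))
E
```

```text
scene (262.8453674316406, 266.5979309082031) rect ((731.6972045898438, -136.4801788330078), (57.88329315185547, 107.45708465576172), 57.63509750366211)
scene (213.54055786132812, 210.7432403564453) rect ((498.5197448730469, -152.54771423339844), (146.91278076171875, 83.44719696044922), 66.3395767211914)
scene (188.37295532226562, 179.10244750976562) rect ((349.8721008300781, -156.94137573242188), (57.766727447509766, 106.47455596923828), 64.08816528320312)
scene wood@50 ((524.1422119140625, -123.52401733398438), (237.33010864257812, 118.96270751953125), 66.97773742675781)
side (187.52880859375, 265.2510986328125) rect ((300.47314453125, -209.775146484375), (58.2787971496582, 101.71498107910156), 64.38575744628906)
side (336.47625732421875, 224.3565216064453) rect ((672.07861328125, -189.67430114746094), (58.27337646484375, 99.9132080078125), 57.75483322143555)
side (261.5, 234.0) rect ((491.8856201171875, -157.208740234375), (148.31512451171875, 80.13692474365234), 67.16499328613281)
side wood@50 ((542.4611206054688, -45.219970703125), (63.4572868347168, 84.49530792236328), 67.2725601196289)
```

View pics/scene0c.png

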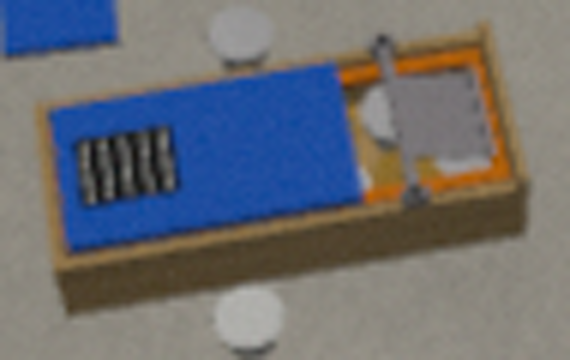

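The crop shows the patch at about (201,212), the lid front at about (238,207), and the bar running from (243,193) to (249,217). The lid centre is near (497,-154) with yaw about 67°. The measured 148 x 83 mm matches the largest lid. I'm setting off towards it.

play_rows(series="-0.8 -0.9 0 0 0 0 0;-0.8 -0.9 0 0 0 0 0;-0.8 -0.9 0 0 0 0 0;-0.8 -0.9 0 0 0 0 0;-0.8 -0.9 0 0 0 0 0;-0.8 -0.9 0 0 0 0 0;-0.8 -0.9 0 0 0 0 0;-0.8 -0.9 0 0 0 0 0", grip_force=20)

```text
clock: 1.1
tool_pos: [405.5, 84.7, 219.7]
tcp_rot: [-179.8, -0.1, 154.2]
wrist_force: [0.6, 0.4, 0.3]
width: 11.2
```

```bash
python3 - <<'E'
from plant import cams
from h import *
im=cv2.imread("pics/scene0.png");c=cams.get_calibration("scene")
p=lambda u,v:(180+u/6,185+v/6)
print('patch',ray(c,[p(127,165)],55),'bar ends',ray(c,[p(383,45),p(415,195)],62),'end wall top outer corners',ray(c,[p(487,25),p(525,185)],58), 'rear',ray(c,[p(40,105),p(58,265)],50))
print('lid top corners',ray(c,[p(50,110),p(338,64),p(365,200),p(70,250)],55))
E
```

```text
patch [[ 482.74591375 -188.01033309   55.        ]] bar ends [[500.51747446 -43.02302296  62.        ]
 [584.49429315 -80.58458151  62.        ]] end wall top outer corners [[519.15016249  10.37052757  58.        ]
 [609.52465623 -30.7164418   58.        ]] rear [[ 422.60527298 -205.43736427   50.        ]
 [ 510.0632773  -244.43772012   50.        ]]
lid top corners [[ 431.45806048 -203.66362894   55.        ]
 [ 492.92933271  -66.47085635   55.        ]
 [ 569.06318484 -100.56428659   55.        ]
 [ 508.90190399 -236.13749539   55.        ]]
```

play_rows(series="-0.75 -0.85 0 0 0 -0.3 0;-0.75 -0.85 0 0 0 0 0;-0.75 -0.85 0 0 0 0 0;-0.75 -0.85 0 0 0 0 0;-0.75 -0.85 0 0 0 0 0;0 0 0.8 0 0 0 0;0 0 0.8 0 0 0 0;0 0 0.7 0 0 0 0")

```text
clock: 2.1
tool_pos: [491.2, -202.2, 104.2]
tcp_rot: [-179.8, 0.4, 155.6]
wrist_force: [0.3, -0.0, 0.4]
width: 0.5
```

```bash
python3 - <<'E'
from plant import env,cams
from h import *
s=env.sense();print(s['tool_pos'],s['tcp_rot'],s['wrist_force'],s['width'])
a=[cv2.cvtColor(cams.camera(n),cv2.COLOR_RGB2BGR) for n in("wrist","side")]
c=cams.get_calibration("wrist");R=cv2.Rodrigues(c['rvec'])[0]
print('TCP px',proj(c,s['tool_pos']), 'patch est px',proj(c,[483,-188,55]),'dir',proj(c,[514,-118.5,55]))
cv2.imwrite("pics/w1.png",np.hstack([a[0],cv2.resize(a[1][170:300,200:330],(288,384*3//4))[:384] if 0 else cv2.resize(a[1][180:290,225:305],(279,384))]))
cv2.imwrite("pics/w1raw.png",a[0])
np.save("w1.npy",c,allow_pickle=True)
E
```

```text
[ 491.22061813 -202.2085644   104.24212709] [-179.83916999    0.35385272  155.63966456] [ 0.26216931 -0.03673549  0.39004237] 0.4708467157203073
TCP px [[259.12015837 243.56033318]] patch est px [[271.87902106 199.33559438]] dir [[371.73934923 199.10223309]]
```

View pics/w1.png

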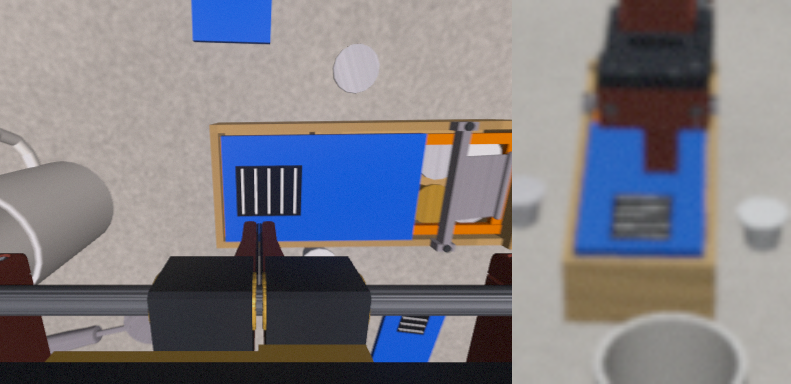

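The wrist view shows the patch centre at (269,190), the lid front at about (420,190), and the bar from (465,127) to (440,246). The mug is well to the rear.

```bash
python3 - <<'E'
from plant import env
from h import *
c=np.load("w1.npy",allow_pickle=True).item()
P=ray(c,[(268.5,190.5)],55)[0];print('patch',P)
q=ray(c,[(222,135),(425,133),(222,241),(414,241)],55);print(q,'edge yaw',[np.degrees(np.arctan2(*(q[b]-q[a])[[1,0]])) for a,b in((0,1),(2,3))],np.linalg.norm(q[1]-q[0]),np.linalg.norm(q[2]-q[0]))
b=ray(c,[(465,124),(441,247)],62);print('bar',b,b.mean(0))
s=env.sense();from scipy.spatial.transform import Rotation as Ro
T=Ro.from_euler('xyz',s['tcp_rot'],degrees=True).as_matrix();print('delta tool',(P-s['tool_pos'])@T)
y=np.radians(66);print('lid x est',63-(b.mean(0)-P)@[np.cos(y),np.sin(y),0]+40)
E
```

```text
patch [ 475.54642557 -187.54159825   55.        ]
[[ 424.04667743 -201.39793254   55.        ]
 [ 482.41091017  -68.33027944   55.        ]
 [ 498.52154111 -238.11721205   55.        ]
 [ 560.93671483  -98.83041352   55.        ]] edge yaw [np.float64(66.31746919810575), np.float64(65.86258862298936)] 145.30445266380096 83.03499748300892
bar [[485.69709569 -45.18663451  62.        ]
 [569.68682786 -83.6350576   62.        ]] [527.69196178 -64.41084605  62.        ]
delta tool [17.81040684  6.96000178 47.37058848]
lid x est -30.695039718407287
```

play_rows(series="0.18 0.07 0 0 0 0 0;0.17 0.06 0 0 0 0 0;0 0 0.3 0 0 0 0;0 0 0.3 0 0 0 0;0 0 0.24 0 0 0 0;0 0 0 0 0 0 0;0 0 0 0 0 0 0;0 0 0 0 0 0 0")

```text
clock: 3.2
tool_pos: [476.9, -187.5, 61.0]
tcp_rot: [-179.9, 0.3, 155.7]
wrist_force: [-0.8, -0.2, -0.1]
width: 0.5
```

```bash
python3 - <<'E'
from plant import env,cams
from h import *
s=env.sense();print(s['tool_pos'],s['tcp_rot'],s['wrist_force'],s['width'])
a=[cv2.cvtColor(cams.camera(n),cv2.COLOR_RGB2BGR) for n in("wrist","side")]
print('TCP px side',proj(cams.get_calibration("side"),s['tool_pos']))
cv2.imwrite("pics/w2.png",np.hstack([a[0],cv2.resize(a[1][180:290,225:305],(279,384))]))
E
```

```text
[ 476.94058027 -187.46331077   60.99856406] [-179.85098045    0.2529428   155.70165815] [-0.80963076 -0.22586838 -0.07299802] 0.4814395678576053
TCP px side [[260.70487515 239.30220407]]
```

View pics/w2.png

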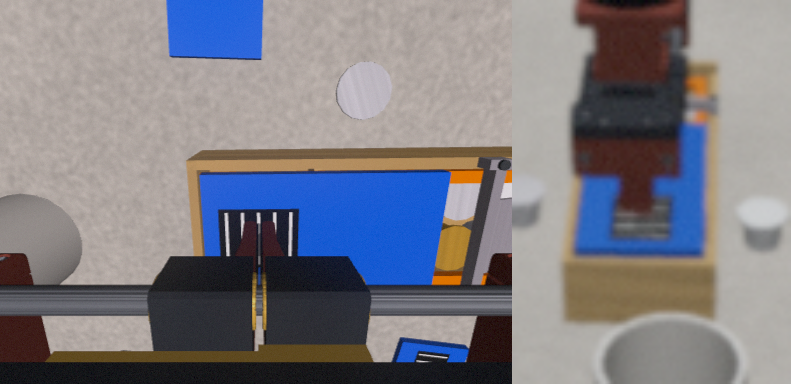

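The fingertips sit over the ribbed patch, with the tip at (259,225) in the wrist view and near the patch middle in the side view. I'm pressing down gently now.

play_rows(series="-0.06 0 0.1 0 0 0 0;0 0 0.06 0 0 0 0;0 0 0.06 0 0 0 0;0 0 0.06 0 0 0 0;0 0 0.06 0 0 0 0;0 0 0.06 0 0 0 0;0 0 0.06 0 0 0 0;0 0 0.06 0 0 0 0")

```text
clock: 4.3
tool_pos: [482.6, -189.6, 47.7]
tcp_rot: [179.5, 0.6, 155.6]
wrist_force: [-13.7, 4.4, 43.8]
width: 0.4
```

play_rows(series="0 0 0.02 0 0 0 0;0 0 0.02 0 0 0 0;0 0 0.02 0 0 0 0;0 0 0.02 0 0 0 0;0 0 0.02 0 0 0 0;0 0 0.02 0 0 0 0;0 0 0.02 0 0 0 0;0 0 0.02 0 0 0 0")

```text
clock: 5.3
tool_pos: [482.6, -189.6, 48.2]
tcp_rot: [179.0, 0.6, 155.4]
wrist_force: [-4.6, 2.3, 16.4]
width: 0.3
```

play_rows(series="0 0.06 0.02 0 0 -0.05 0;0 0.1 0.02 0 0 -0.05 0;0 0.1 0.02 0 0 0 0;0 0.1 0.02 0 0 0 0;0 0.1 0.02 0 0 0 0;0 0.1 0.02 0 0 0 0;0 0.1 0.02 0 0 0 0;0 0.1 0.02 0 0 0 0")

```text
clock: 6.3
tool_pos: [495.1, -162.1, 48.3]
tcp_rot: [179.1, 0.7, 155.6]
wrist_force: [-5.4, -2.2, 16.9]
width: 0.5
```

```bash
python3 - <<'E'
from plant import env,cams
from h import *
s=env.sense();print(s['tool_pos'],s['tcp_rot'],s['wrist_force'])
a=[cv2.cvtColor(cams.camera(n),cv2.COLOR_RGB2BGR) for n in("wrist","scene")]
cv2.imwrite("pics/w3.png",np.hstack([a[0],cv2.resize(a[1][170:250,180:280],(288,384))]))
E
```

```text
[ 495.06932704 -162.12199626   48.26208206] [179.1124708    0.72160065 155.55138916] [-5.3799024  -2.19300435 16.93175435]
```

View pics/w3.png

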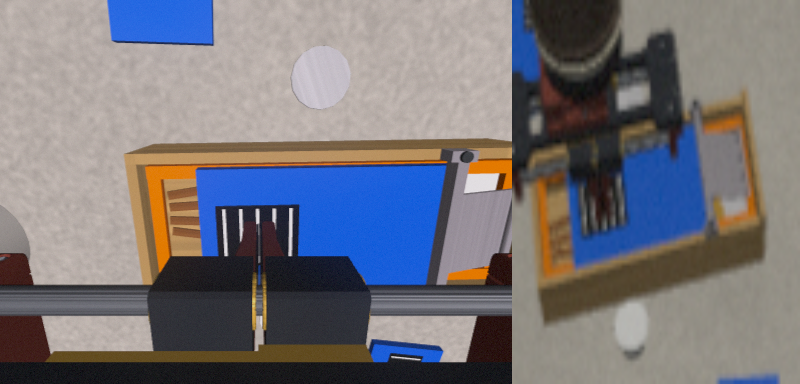

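The lid is riding with the fingers without slip, and its front is now at the bar. I'm continuing the slide.

play_rows(series="0.02 0.12 0.022 0 0 0 0;0.01 0.12 0.022 0 0 0 0;0.01 0.12 0.022 0 0 0 0;0.01 0.12 0.022 0 0 0 0;0.01 0.12 0.022 0 0 0 0;0.01 0.12 0.022 0 0 0 0;0.01 0.12 0.022 0 0 0 0;0.01 0.1 0.022 0 0 0 0")

```text
clock: 7.4
tool_pos: [511.5, -124.8, 48.3]
tcp_rot: [179.1, 1.1, 155.1]
wrist_force: [-4.2, -1.6, 16.2]
width: 0.4
```

play_rows(series="0 0.08 0.024 0 0 -0.1 0;0 0.08 0.024 0 0 0 0;0 0.08 0.024 0 0 0 0;0 0.08 0.024 0 0 0 0;0 0.08 0.024 0 0 0 0;0 0.06 0.024 0 0 0 0;0 0.06 0.024 0 0 0 0;0 0.06 0.024 0 0 0 0")

```text
clock: 8.4
tool_pos: [524.7, -110.3, 48.4]
tcp_rot: [179.3, 1.7, 155.1]
wrist_force: [-4.6, -2.5, 16.6]
width: 0.7
```

```bash
python3 - <<'E'
from plant import env,cams
from h import *
s=env.sense();print(s['tool_pos'],s['tcp_rot'],s['wrist_force'])
a=[cv2.cvtColor(cams.camera(n),cv2.COLOR_RGB2BGR) for n in("wrist","scene")]
cv2.imwrite("pics/w4.png",np.hstack([a[0],cv2.resize(a[1][170:250,180:280],(288,384))]))
E
```

```text
[ 524.6997867  -110.2946248    48.37701318] [179.32643395   1.73759217 155.11259349] [-4.64615576 -2.46503956 16.61383902]
```

View pics/w4.png

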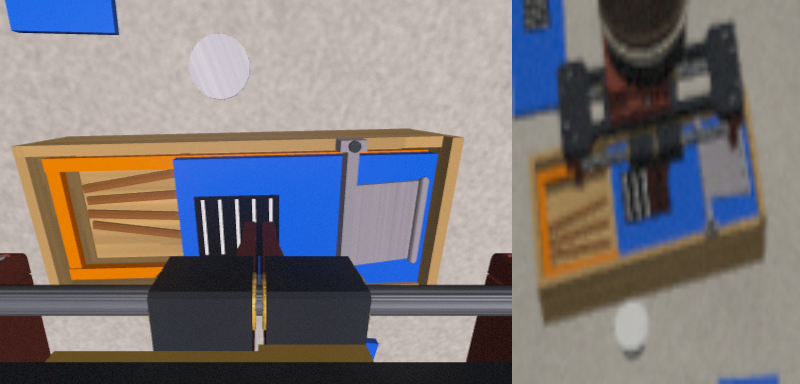

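The wrist view shows the lid's front edge, near (438,155), against the end wall. The fingers then slipped forward on the patch, so the lid has reached the wall. I'm lifting straight up.

play_rows(series="0 0 0 0 0 0 0;0 0 -0.1 0 0 0 0;0 0 -0.2 0 0 0 0;0 0 -0.5 0 0 0 0;0 0 -0.9 0 0 0 0;0 0 -0.9 0 0 0 0;0 0 -0.9 0 0 0 0;0 -0.9 0 0 0 0 0")

```text
clock: 9.5
tool_pos: [500.4, -148.7, 230.1]
tcp_rot: [179.4, 1.7, 155.4]
wrist_force: [-0.3, -0.8, -0.6]
width: 0.3
```

```bash
python3 - <<'E'
from plant import env,cams
from h import *
s=env.sense();print(s['clock'],s['tool_pos'],s['tcp_rot'],s['wrist_force'])
a=[cv2.cvtColor(cams.camera(n),cv2.COLOR_RGB2BGR) for n in("wrist","scene")]
cv2.imwrite("pics/w5.png",np.hstack([a[0],cv2.resize(a[1][100:360,100:420],None,fx=.9,fy=384/260)]))
E
```

```text
9.5 [ 500.40155811 -148.69775168  230.08917934] [179.35177809   1.69834563 155.41011627] [-0.25385212 -0.82852354 -0.63758906]
```

View pics/w5.png

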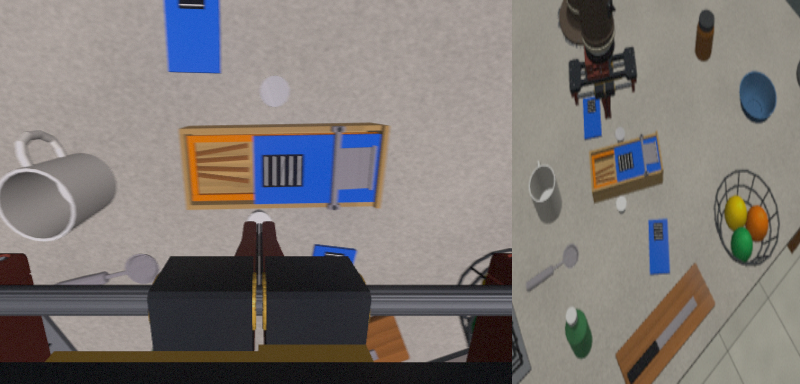

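```bash
python3 - <<'E'
from plant import cams
from h import *
im=cv2.imread("pics/w5.png")[110:220,170:400]
cv2.imwrite("pics/w5c.png",cv2.resize(im,None,fx=3.4,fy=3.4,interpolation=2))
c=cams.get_calibration("wrist")
# patch/rear edge vs caddy walls: rear outer top (z50), end outer top(z58), lid top ~z51
for a,b in((136,170),):pass
r=ray(c,[(183,168)],50)[0];e=ray(c,[(386,165)],58)[0];l=ray(c,[(253.5,168)],51)[0];p=ray(c,[(282.5,170.5)],51)[0]
u=(e-r)[:2];L=np.linalg.norm(u);u/=L
print('len',L,'lid x via rear edge',((l-e)[:2]@u)+121+75,'via patch',((p-e)[:2]@u)+121+40, 'from rear:',((l-r)[:2]@u)-121+75)
E
```

```text
len 240.37694897613727 lid x via rear edge 40.22131624474491 via patch 40.01781726388805 from rear: 38.59826522088221
```

View pics/w5c.png

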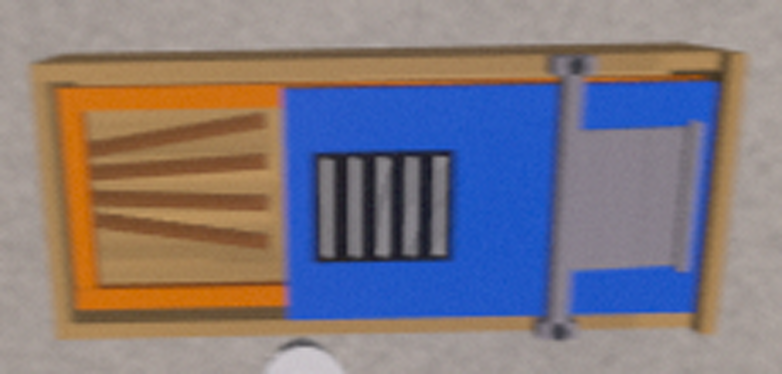

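The lid reaches the end wall with no visible gap. Its position measures about 40 mm, and it lies straight in the channel under the bar. I'm handing in.

```bash
python3 -c "
from plant import env
print(env.close_job())"
```

```text
the job is handed in; nothing more can be done
None
```

The lid is shut and the job is handed in. I pressed the ribbed patch until the gasket bottomed, slid the lid under the bar and leaf spring to the end wall, then lifted straight off. The arm's clock read 9.5 s at the last look.

- **Lid position:** the last wrist picture puts the lid's middle at caddy x of about 38.6 to 40.2 mm (home is 40). There is no visible gap at the end wall, and the lid lies straight in its channel under the bar.
- **Other objects:** the capsules, mug, bowl, jar, soap and spoon look undisturbed in that picture. I checked these by eye and did not measure them.
- **Gasket:** with the lid let go, how far down the gasket stays was not measured. I inferred it only from the lid sitting beneath the bar.

Three things did not go quite as intended:

- **Press force:** the first press briefly reached about 44 N at the wrist before I eased it to about 16 N for the slide. That is well under the 120 N wrist limit. The 40 N limit applies to the arm or gripper body, and I took the fingertip press as not counting towards it.
- **Slip:** the fingers slid several millimetres on the patch once the lid met the wall.
- **Camera disagreement:** the wrist and scene cameras differed by 7 to 15 mm early on, so I aimed between them and corrected at close range.

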